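# Hook the mould carrier onto the plaster vibrator and start it

## Robot

A 7-joint arm with a two-finger parallel gripper is mounted at the origin on the work surface. World frame = base frame: x ahead of the robot, y to its left, z up, the work surface at z = 0. Lengths are in m, angles in degrees, forces in N, time in s.
With the tool pointing down it reaches from about 0.425 to 0.875 m from the base axis. Payload 4.7 kg.
Tool frame: the origin (TCP) lies midway between the tips of the shut fingers; the grasp point (between the pads) lies env.grip_point_offset behind it (env.grip_point_offset is the distance from the TCP to the grasp point, in m); z points along the fingers, y is the line along which they close (so a half turn about z gives the same grasp; the last joint's range is limited). The gripper opens to 87 mm and grips with 3 to 60 N. Pads are 19 mm wide; open, the fingers measure 117 mm over their backs; the gripper's body (75 mm by 190 mm) begins 51 mm behind the grasp point.
Start: joints at [-72.416, 18.392, -4.016, 83.108, 1.295, 78.541, -3.26], TCP at [0.188, 0.622, 0.223] pointing down, gripper open.
Joint ranges: [-163.93, 163.93], [-17.29, 119.83], [-79.2, 71.16], [3.27, 140.29], [-89.18, 269.18], [5.43, 117.66], [-154.24, 154.24]. Speed limits (degrees/s): [147.25, 147.25, 180, 180, 180, 180, 180].

## Interface

Orientations are given as [roll, pitch, yaw] about the fixed x, y, z axes, in that order (R = Rz(yaw) Ry(pitch) Rx(roll)).
In Python, from cell import env gives the robot as it stands.
- The arm moves only by the shell command python3 -m creep 'ROWS' [FORCE]. ROWS is a JSON object of lists of equal length, an entry for each row: "translation": the shift along the tool's x, y, z in units of 0.08 m (1.0 is 0.08 m), a list of three; "turn": the turn, a rotation vector about the tool's x, y, z in units of 180 degrees (1.0 is 180 degrees), a list of three; "grip": the opening, from 0 (shut) to 1 (fully open). In form: {"translation": [[x, y, z], ...], "turn": [[ax, ay, az], ...], "grip": [grip, ...]}. A call has 1 to 5 rows; each row shifts and turns the commanded pose from where the row before left it, along the tool's axes as they then stand; what a row does not reach is not made up. A row lasts 1/8 s, in which the tool goes at most 62.5 mm and 10.7 degrees, less where a joint would pass 70% of its speed; a pose out of reach is approached as far as the arm can. A call with a number of a shift or a turn outside -1 to 1 is refused whole. A call with a gripper value outside its range is refused whole. The fingers move at their own pace and stop on an object; FORCE is the grip in N (left out, the last holds). Time passes only in rows, so rows that do not move let the fingers close. It gives the time, the measured TCP pose, the force, the opening and the grip force at its end, in the units of the state.
- env.get_obs(): the state, without advancing time (a new reading comes with each control period).
- env.read_camera(name): name is "scene" or "side" or "wrist"; returns a dict with "frame" (480x640x3 uint8, red, green, blue), "z_map" (480x640 float32, m along the optical axis (not along the pixel's ray), 0 where there is no reading), "K" (3x3 intrinsics, pixels), "rvec" (rotation vector, rad) and "tvec" (3), from world to camera coordinates, as OpenCV has them. Camera axes: x right, y down, z forward; pixel columns grow to the right and rows downward; lengths in m; the calibration is good to about 2 mm. The wrist camera is an equidistant fisheye: a pixel r from the principal point sees the ray r / f radians off the axis. A picture is of the moment at which its call begins.
- env.sign_off(): hands the job in; it is judged then, once.
The state is a dict: "time_s": time; "qpos": joint angles; "joint_velocities": joint speeds; "effort": joint torques, N m; "tool_pos": TCP position; "tool_rot": TCP orientation; "force": force on the tool from outside, world axes, zero at the start; "wrist_torque": the same for the moment, N m; "grip_width": finger opening in m; "grasp_force": force on a finger pad.
Only numpy, scipy, OpenCV 4.12 (cv2) and the standard library are available. Lean on these libraries where they do the work, as an engineer would, in place of code of your own. Each camera call takes 0.05 s, during which the arm holds its last target. There are 200 camera calls.

## Task

Mount the loose mould carrier on the sloping bed of the plaster vibrator: press the large end of its keyhole over the stud head until the plate lies flat, then slide it fully down the slope so that it locks. Then start the vibrator by swinging its sprung lever all the way to its stop and letting it spring back. Leave the bowl, tape roll and jar where they stand.

Things in the scene. Friction and masses are not known exactly. Their poses are not given: they have to be found in the camera images.
- grip (a point): Centre of the loose mould carrier's bar handle, where to grip: bar 72 mm along x, 12 wide, 12 high, on two end posts, 56 mm free between them. The carrier (0.2-0.4 kg) is an aluminium plate 120 x 80 x 5 mm, lying flat; underside 38 mm below this point. It reaches 78 mm to -x and 42 mm to +x; a dark open mould, 25 mm high over the underside, fills -76 to -40 mm. Axes: x from mould to keyhole end, z up.
- eye (a point): Centre of the large end of the carrier's keyhole, on the plate's underside: 6 mm to -x of the grip point and 38 mm below it. An eight-sided through hole, 20 mm across flats, that narrows by 45-degree flanks into a slot 10.5 mm wide running to +x. Axes as the carrier's (grip).
- slot_end (a point): Where the stud's axis stands in the keyhole when fully locked, on the plate's underside: 20 mm from the eye's centre to +x (the slot itself ends 4 mm farther). Axes as the carrier's (grip).
- bed: Vibrator's fixed aluminium bed, 160 mm along its 20 degree slope (rising towards the robot), 110 wide. Origin: on its face, middle of the dark cross-wise T-slot, 85 mm above the counter. x up the slope, y across, z out of the face, which reaches 100 mm to -x and 60 mm to +x. The carrier goes on mould end down (its x along bed x), eye over the stud, then slides 20 mm to -x.
- bed_stud (a point): Middle of the T-slot (the bed's origin again, axes as the bed's). The steel stud is clamped in this slot at x = 0, anywhere within 13 mm either side along y: its place is NOT reported, so feel or look for it. It stays put under ordinary forces. Neck 8 mm diameter, 6.5 mm high; head 15 mm diameter, 6.5 to 11.5 mm above the face, its top edge bevelled 2 mm.
- lever_pivot (a point): Point on the vertical hinge axis of the sprung lever, 95 mm above the counter, over the flat 60 mm high deck on the vibrator's -y side, 100 mm from the bed's middle line. The vibrator is bolted down; this point has its axes: x towards the robot, z up.
- lever_post (a point): On the axis of the upright round black post at the lever's end, 60 mm from the hinge axis, 101 mm above the counter. The post is 15 mm in diameter; its free part reaches from 25 mm below this point to 18 mm above it. Push the post sideways round the hinge.
- lever (a joint): Lever angle, rad: 0 at rest (arm pointing 120 degrees clockwise from the vibrator's x, seen from above: outward and away from the robot), 1.0 at its stop; grows counter-clockwise from above, the post moving towards the robot. A spring returns it: about 1 N at the post at rest, 3 N at the stop.
- bowl: Green mixing bowl, 110 mm across, 60 mm high, origin at the centre of its underside. Not to be disturbed.
- tape: Roll of tape lying flat, 96 mm across, 45 mm high, origin at the centre of its underside. Not to be disturbed.
- jar: White jar, 70 mm across, 100 mm high, origin at the centre of its underside. Not to be disturbed.
There are look-alikes about, which are no part of the job. Leave any orange or yellow look-alike of the part that bears grip alone.

How it is judged:
By the outcome, as a careful person would: the job done as asked, in the order asked, and still so for the second after the job is handed in, with the robot touching nothing.
It also fails if it takes over 72 s, if anything falls off the work surface, if the arm or the gripper's body presses on something with over 40 N, if the wrist force passes 120 N, or if a joint passes its speed limit or range.

## Working session

There is one attempt and no reset: what is moved stays moved. The work goes in short steps, Python scripts to look and compute and a shell command to move; the robot and the scene stay as the last step left them, time stands still between calls to the robot, and variables do not carry over. Pictures are saved under pics/ and viewed, at most 10 in all, crops included, and the job is handed in when it is done.

```bash
mkdir -p pics; ls
cat > h.py <<'E'
from cell import env
import numpy as np, cv2
from scipy.spatial.transform import Rotation as R
def cloud(c):
    h,w=c["z_map"].shape; u,v=np.meshgrid(np.arange(w),np.arange(h)); K=c["K"]; z=c["z_map"]
    P=np.stack([(u-K[0,2])/K[0,0]*z,(v-K[1,2])/K[1,1]*z,z],-1)
    Rm=cv2.Rodrigues(np.array(c["rvec"],float))[0]
    return (P-np.array(c["tvec"]).ravel())@Rm
E
python3 - <<'E'
from h import *
o=env.get_obs(); print(o, env.grip_point_offset)
for n in("scene","side"):
    c=env.read_camera(n); cv2.imwrite(f"pics/{n}0.png",c["frame"][...,::-1]); np.savez(f"{n}0.npz",**c)
    Rm=cv2.Rodrigues(np.array(c["rvec"],float))[0]; print(n,c["K"][0,0],-Rm.T@np.array(c["tvec"]).ravel(),Rm[2])
E
```

```text
pics
{'time_s': 0.0, 'qpos': array([-72.41468534,  18.44006681,  -4.01369487,  83.17467417,
         1.29418747,  78.54190626,  -3.26056022]), 'joint_velocities': array([ 0.04252245, -0.03766884, -0.04561664, -0.07186742,  0.00884071,
       -0.0884023 , -0.04821265]), 'effort': array([-6.22184853e-04, -4.91273260e+01, -4.04549316e-01, -3.12549520e+01,
       -6.40135864e-02,  4.32283350e-02,  1.61932353e-04]), 'tool_pos': array([0.18752758, 0.62177603, 0.22145186]), 'tool_rot': array([-1.79888544e+02,  5.58802453e-03,  1.63221970e+02]), 'force': array([-0.00697019,  0.44365899, -0.8039767 ]), 'wrist_torque': array([-0.01336055,  0.02072719, -0.01473716]), 'grasp_force': 0.0, 'grip_width': 0.08707341941539475} 0.0187
scene 451.2003647715952 [ 0.96378348 -0.69683105  0.67035696] [-0.42163914  0.67457528 -0.6059444 ]
side 435.5375846107852 [ 0.09423546 -0.80526483  0.58491261] [ 0.45161548  0.7340311  -0.50719011]
```

View pics/scene0.png

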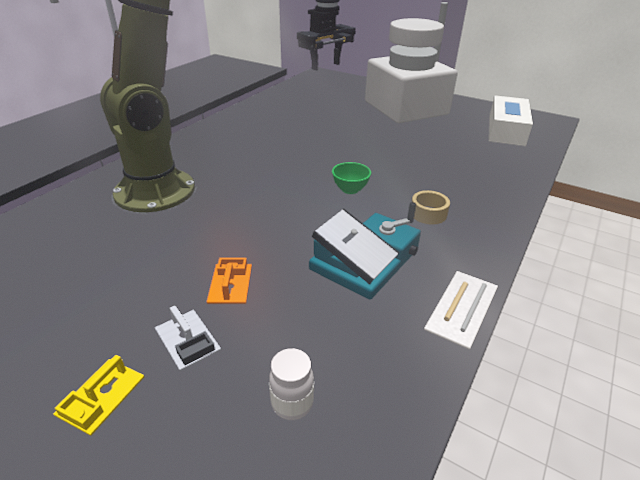

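View pics/side0.png

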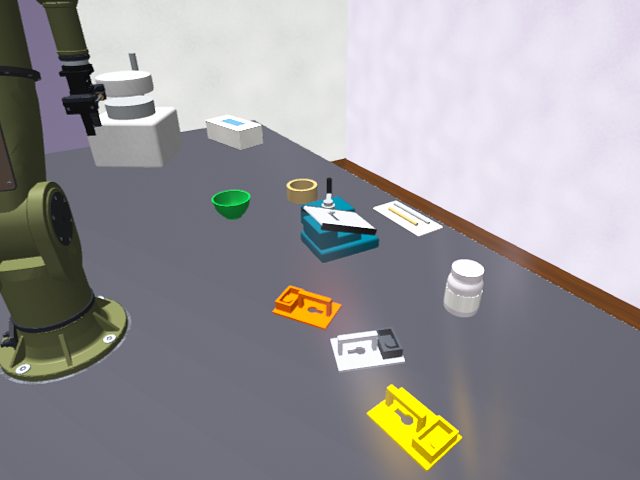

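The scene view shows three carriers: orange (230,280), yellow (100,393) and bare aluminium with a dark mould (187,335). The aluminium one fits the description, and the orange and yellow ones are look-alikes. The vibrator is at (365,250), its stud at about (352,235), and the lever post at (411,212). I'll confirm with a crop and measure.

Run:
```python
from h import *
ims=[]
for n,boxes in(("scene",[(140,295,100,80),(300,180,130,115)]),("side",[(320,320,100,60),(290,170,100,95)])):
    c=dict(np.load(n+"0.npz")); P=cloud(c)
    for b in boxes:
        x,y,w,h=b; ims.append(cv2.resize(c["frame"][y:y+h,x:x+w,::-1],(400,300),interpolation=cv2.INTER_CUBIC))
    x,y,w,h=boxes[0]; Q=P[y:y+h,x:x+w].reshape(-1,3); F=c["frame"][y:y+h,x:x+w].reshape(-1,3).astype(int)
    ok=Q[:,0]>0.2
    sat=F.max(1)-F.min(1)
    top=Q[(Q[:,2]>.037)&(Q[:,2]<.05)&(sat<40)]
    r=cv2.minAreaRect((top[:,:2]*1000).astype(np.float32)); print(n,"handle",len(top),top.mean(0),r,np.median(top[:,2]))
    pl=Q[(F.min(1)>120)&(Q[:,2]<.012)|((Q[:,2]>.008)&(sat<40))]
    r=cv2.minAreaRect((pl[:,:2]*1000).astype(np.float32)); print("plate",len(pl),r, np.median(pl[:,2]))
    mo=Q[(Q[:,2]>.018)&(Q[:,2]<.03)&(F.max(1)<70)]; print("mould",len(mo),mo.mean(0))
    x,y,w,h=boxes[1]; Q=P[y:y+h,x:x+w].reshape(-1,3); F=c["frame"][y:y+h,x:x+w].reshape(-1,3).astype(int)
    m=(F.min(1)>100)&(Q[:,2]>.03)&(F.max(1)-F.min(1)<40)
    B=Q[m&(Q[:,2]<.13)]
    # ransac plane
    rng=np.random.default_rng(0);best=0
    for _ in range(500):
        a=B[rng.choice(len(B),3,False)]; nn=np.cross(a[1]-a[0],a[2]-a[0]); L=np.linalg.norm(nn)
        if L<1e-6: continue
        nn/=L; 
        if abs(nn[2])>.99: continue
        inn=abs((B-a[0])@nn)<.002
        if inn.sum()>best: best=inn.sum(); bi=inn
    I=B[bi]; ce=I.mean(0); nn=np.linalg.svd(I-ce)[2][2]; nn*=np.sign(nn[2]); print("bed",best,ce,nn,"slope",np.degrees(np.arccos(nn[2])),"az uphill",np.degrees(np.arctan2(-nn[1],-nn[0])))
    ex=np.array([-nn[0],-nn[1],0]);ex/=np.linalg.norm(ex); ex=ex-nn*(ex@nn); ex/=np.linalg.norm(ex); ey=np.cross(nn,ex)
    UV=np.stack([(I-ce)@ex,(I-ce)@ey],1)
    r=cv2.minAreaRect((UV*1000).astype(np.float32)); print(r); bc=cv2.boxPoints(r)/1000; mid=ce+ex*r[0][0]/1000+ey*r[0][1]/1000
    print("bedmid",mid,"origin",mid+ex*.02,"ex",ex)
    blk=Q[(F.max(1)<60)&(Q[:,2]>.085)&(Q[:,2]<.125)]
    # things above the bed
    d=(Q-ce)@nn; s=(d>.0065)&(d<.014)&(abs((Q-mid)@ex)<.05)&(abs((Q-mid)@ey)<.04); S=Q[s]
    print("stud?",len(S),((S-mid-ex*.02)@ex).mean()*1e3,((S-mid-ex*.02)@ey).mean()*1e3, S.mean(0))
    print("black",len(blk),blk.mean(0),blk.min(0),blk.max(0))
cv2.imwrite("pics/crop1.png",np.vstack([np.hstack(ims[:2]),np.hstack(ims[2:])]))
```

```text
scene handle 218 [ 0.45500091 -0.33786458  0.04401486] ((452.4771728515625, -336.26849365234375), (12.4613618850708, 73.63990783691406), 68.1419906616211) 0.04440703997187201
plate 2305 ((685.6254272460938, -473.0128173828125), (99.32589721679688, 707.10693359375), 59.174224853515625) 0.007859335927840596
mould 144 [ 0.50707811 -0.35911827  0.02106249]
bed 2310 [0.64388714 0.00473268 0.07806943] [ 0.33834283 -0.03080342  0.94051862] slope 19.861164313744307 az uphill 174.79801645545461
((3.38519287109375, -27.66327667236328), (159.7654266357422, 162.12158203125), 0.20332643389701843)
bedmid [0.64322456 0.03257069 0.07921953] origin [0.62449167 0.03427617 0.08601437] ex [-0.93664487  0.08527406  0.33974213]
stud? 33 -0.4924300649458657 17.48015326721479 [0.62686359 0.01650778 0.09556396]
black 74 [ 0.57712541 -0.03487518  0.09475178] [ 0.55764372 -0.04826654  0.08528994] [0.62030785 0.06449625 0.10673595]
side handle 278 [ 0.44895559 -0.3394468   0.04224381] ((449.6343688964844, -338.40478515625), (14.197383880615234, 71.42627716064453), 68.39117431640625) 0.042903435571994344
plate 3571 ((333.5608215332031, -554.4166259765625), (680.209716796875, 134.61264038085938), 57.540771484375) 0.004435589239753833
mould 39 [ 0.50788076 -0.36709988  0.02131241]
bed 807 [0.63554218 0.00627003 0.07972914] [ 0.34025314 -0.02772509  0.93992506] slope 19.961024920354 az uphill 175.34161890636753
((-4.296913146972656, -20.93144989013672), (154.12796020507812, 161.6846160888672), 88.91486358642578)
bedmid [0.64126755 0.02680433 0.07826226] origin [0.62253115 0.02833104 0.08508988] ex [-0.93682015  0.07633558  0.34138084]
stud? 16 1.591376813335073 14.674497176504865 [0.62325948 0.01354856 0.09505564]
black 145 [0.61668661 0.02311196 0.09706494] [ 0.55524169 -0.05243891  0.08536478] [0.70311575 0.15403925 0.12050381]
```

View pics/crop1.png

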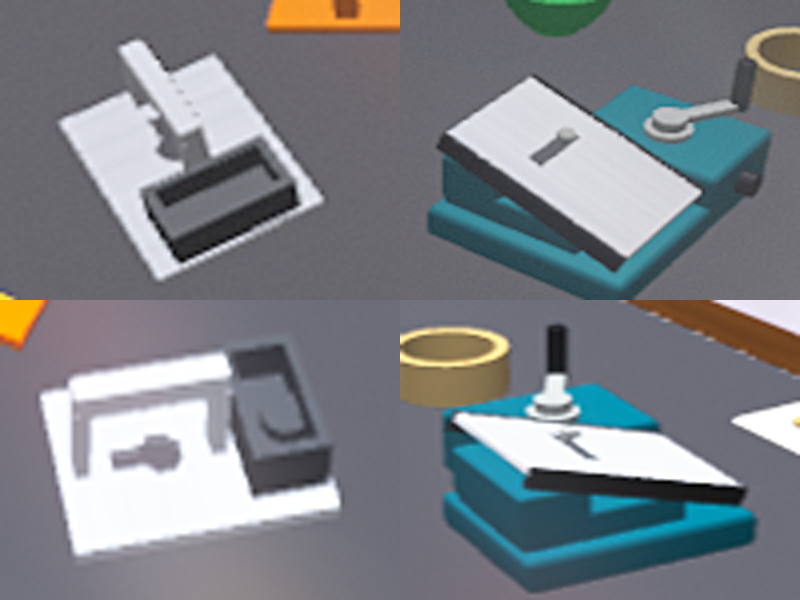

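The crop shows the aluminium carrier: a keyhole under the bar and a dark mould at the far (+x) end, at about (452,-337) mm with carrier x at yaw ≈158°. The stud sits off-centre towards world +y in the T-slot. I'll move over the bed for a wrist view.

```bash
A='{"translation":[[-0.47,-0.373,-0.03],[-0.47,-0.373,-0.03],[-0.47,-0.373,-0.03],[-0.47,-0.373,-0.03],[-0.47,-0.373,-0.03]],"turn":[[0,0,0],[0,0,0],[0,0,0],[0,0,0],[0,0,0]],"grip":[1,1,1,1,1]}' ; unset A
python3 -m creep '{"translation":[[-0.47,-0.373,-0.03],[-0.47,-0.373,-0.03],[-0.47,-0.373,-0.03],[-0.47,-0.373,-0.03],[-0.47,-0.373,-0.03]],"turn":[[0,0,0],[0,0,0],[0,0,0],[0,0,0],[0,0,0]],"grip":[1,1,1,1,1]}'
python3 -m creep '{"translation":[[-0.47,-0.373,-0.03],[-0.47,-0.373,-0.03],[-0.47,-0.373,-0.03],[-0.47,-0.373,-0.03],[-0.47,-0.373,-0.03]],"turn":[[0,0,0],[0,0,0],[0,0,0],[0,0,0],[0,0,0]],"grip":[1,1,1,1,1]}'
python3 -m creep '{"translation":[[-0.47,-0.373,-0.03],[-0.47,-0.373,-0.03],[-0.47,-0.373,-0.03],[-0.47,-0.373,-0.03],[0,0,0]],"turn":[[0,0,0],[0,0,0],[0,0,0],[0,0,0],[0,0,0]],"grip":[1,1,1,1,1]}'
python3 - <<'E'
from h import *
c=env.read_camera("wrist"); cv2.imwrite("pics/w1.png",c["frame"][...,::-1]); np.savez("w1.npz",**c)
Rm=cv2.Rodrigues(np.array(c["rvec"],float))[0]; print(c["K"],-Rm.T@np.array(c["tvec"]).ravel(),Rm[2]); o=env.get_obs(); print(o["qpos"])
E
```

```text
time_s: 0.72
tool_pos: [0.3252, 0.4236, 0.2343]
tool_rot: [-180.0, -0.0, 163.2]
force: [0.1, -1.0, -0.5]
grip_width: 0.0869
grasp_force: 0.0
time_s: 1.35
tool_pos: [0.462, 0.2266, 0.2464]
tool_rot: [-180.0, -0.0, 163.2]
force: [0.8, 0.7, -0.2]
grip_width: 0.0868
grasp_force: 0.0
time_s: 1.98
tool_pos: [0.5724, 0.0653, 0.2559]
tool_rot: [-179.9, 0.1, 162.8]
force: [-0.5, -0.1, 0.7]
grip_width: 0.0872
grasp_force: 0.0
[[371.64829954   0.         314.2018773 ]
 [  0.         371.64829954 251.05202155]
 [  0.           0.           1.        ]] [0.49117889 0.09001675 0.41891762] [ 0.28907153 -0.09230319 -0.95284719]
[-32.76647058   8.68375598  26.1792462   92.12719279  -3.84087596
  80.14059136  66.80480677]
```

View pics/w1.png

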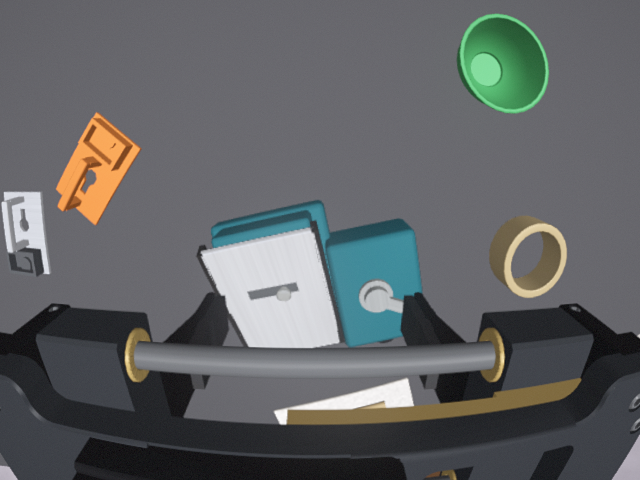

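The wrist view shows the stud head at about (284,294), the slot spanning (249,295)–(298,288), and the bed's top corners at (202,252) and (313,230). I'll compute precise positions from these.

```bash
cat >> h.py <<'E'
def ray(c,u,v):
    K=c["K"]; a=(np.asarray(u,float)-K[0,2])/K[0,0]; b=(np.asarray(v,float)-K[1,2])/K[1,1]; t=np.hypot(a,b)
    s=np.where(t>1e-9,np.sin(t)/np.maximum(t,1e-9),1); return np.stack([a*s,b*s,np.cos(t)],-1)
def wcam(c):
    Rm=cv2.Rodrigues(np.array(c["rvec"],float))[0]; return Rm,-Rm.T@np.array(c["tvec"]).ravel()
def wcloud(c):
    u,v=np.meshgrid(np.arange(640),np.arange(480)); d=ray(c,u,v); Rm,C=wcam(c)
    return (d/d[...,2:]*c["z_map"][...,None])@Rm+C
E
python3 - <<'E'
from h import *
c=dict(np.load("w1.npz")); P=wcloud(c); Rm,C=wcam(c); F=c["frame"].astype(int)
m=np.zeros((480,640),bool); m[215:350,195:345]=True
w=m&(F.min(2)>140); 
n_,lab=cv2.connectedComponents(w.astype(np.uint8)); w=lab==lab[270,240]
I=P[w]; 
for _ in range(3):
    ce=I.mean(0); nn=np.linalg.svd(I-ce,full_matrices=False)[2][2]; nn*=np.sign(nn[2]); I=I[abs((I-ce)@nn)<.003]
ex=np.array([-nn[0],-nn[1],0]);ex/=np.linalg.norm(ex); ex-=nn*(ex@nn); ex/=np.linalg.norm(ex); ey=np.cross(nn,ex)
print("n",nn,np.degrees(np.arccos(nn[2])),"az",np.degrees(np.arctan2(ex[1],ex[0])),ce,len(I))
UV=(np.stack([(I-ce)@ex,(I-ce)@ey],1)*1000).astype(np.float32); r=cv2.minAreaRect(UV); print(r)
def hit(u,v,h):
    d=ray(c,u,v)@Rm; return C+d*(((ce+nn*h-C)@nn)/(d@nn))
for p in((284,294),(249,294.5),(298,287.5)): print(p,hit(*p,.0115 if p[0]==284 else 0))
tl,tr=hit(202,252,0),hit(313,230,0); d=tl-tr; print("top edge",tl,tr,np.linalg.norm(d),"az of ex from edge",np.degrees(np.arctan2(d[1],d[0]))-90+360)
cv2.imwrite("pics/w1c.png",cv2.resize(c["frame"][220:340,190:430,::-1],(800,400),interpolation=cv2.INTER_CUBIC))
# carrier in wrist image
m=np.zeros((480,640),bool); m[185:280,0:55]=True; Q=P[m]; t=Q[(Q[:,2]>.036)&(Q[:,2]<.052)]; print("handle",len(t),t.mean(0),cv2.minAreaRect((t[:,:2]*1000).astype(np.float32)))
for nme,b in(("scene",(280,200,125,90)),("side",(300,195,80,45))):
    s=dict(np.load(nme+"0.npz")); Q=cloud(s); G=s["frame"].astype(int); x,y,ww,h=b
    m=np.zeros((480,640),bool); m[y:y+h,x:x+ww]=True; I=Q[m&(G.min(2)>110)]
    ce2=ce
    I=I[(abs((I-ce)@nn)<.006)]; UV=(np.stack([(I-ce)@ex,(I-ce)@ey],1)*1000).astype(np.float32); print(nme,cv2.minAreaRect(UV),((I-ce)@nn).mean())
E
```

```text
n [ 0.35589295 -0.04700656  0.93334377] 21.03780394635463 az 172.47588998621745 [0.62419082 0.00363858 0.08404771] 2499
((-2.7730979919433594, -3.0831069946289062), (165.00225830078125, 40.668373107910156), 51.581539154052734)
(284, 294) [0.62064997 0.01902297 0.09849397]
(249, 294.5) [ 0.61621555 -0.01745101  0.08602661]
(298, 287.5) [0.62315473 0.0315968  0.08585086]
top edge [ 0.55625188 -0.0376424   0.10787442] [0.56673066 0.06465359 0.10903075] 0.10283779371697255 az of ex from edge 174.15125416996102
handle 454 [ 0.44778639 -0.33346388  0.04278003] ((448.0109558105469, -335.51812744140625), (14.176220893859863, 72.30601501464844), 67.76747131347656)
scene ((-15.638198852539062, -33.048789978027344), (159.8298797607422, 169.9603271484375), 2.4773900508880615) 0.0014377852139835633
side ((-91.39002990722656, -50.02361297607422), (325.80499267578125, 193.85215759277344), 6.3925323486328125) -0.0001940829568388988
```

View pics/w1c.png

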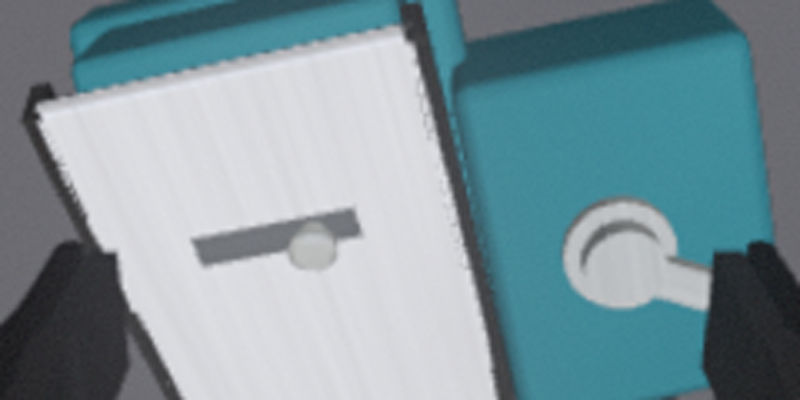

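```bash
python3 -m creep '{"translation":[[0,0,0],[-0.05,-0.58,0.1],[-0.05,-0.58,0.1],[-0.05,-0.58,0.1],[-0.05,-0.58,0.1]],"turn":[[0,0,0.026],[0,0,0],[0,0,0],[0,0,0],[0,0,0]],"grip":[1,1,1,1,1]}' >/dev/null
python3 -m creep '{"translation":[[-0.05,-0.58,0.1],[-0.05,-0.58,0.1],[-0.05,-0.58,0.1],[-0.05,-0.58,0.1],[-0.05,-0.58,0.1]],"turn":[[0,0,0],[0,0,0],[0,0,0],[0,0,0],[0,0,0]],"grip":[1,1,1,1,0.5]}'
python3 -m creep '{"translation":[[0,0,0.3],[0,0,0]],"turn":[[0,0,0],[0,0,0]],"grip":[0.5,0.5]}'
python3 - <<'E'
from h import *
o=env.get_obs(); r=R.from_euler('xyz',o["tool_rot"],degrees=True)
print(o["qpos"],"to grip, tool units",r.inv().apply(np.array([.450,-.3367,.0193])-o["tool_pos"])/.08, (R.from_euler('xyz',[180,0,158.1],degrees=True)*r.inv()).as_rotvec(degrees=True))
# stud triangulation
L=[]
for n,u,v in(("scene",354.3,231.4),("side",330,212.7)):
    c=dict(np.load(n+"0.npz")); Rm,C=wcam(c); K=c["K"]; d=Rm.T@np.array([(u-K[0,2])/K[0,0],(v-K[1,2])/K[1,1],1]); L.append((C,d/np.linalg.norm(d))); 
    print(n,"z=.0965",C+d*(.0965-C[2])/d[2])
c=dict(np.load("w1.npz")); Rm,C=wcam(c); d=ray(c,284,294)@Rm; L.append((C,d)); print("w",C+d*(.0965-C[2])/d[2])
A=sum(np.eye(3)-np.outer(d,d) for C,d in L); b=sum((np.eye(3)-np.outer(d,d))@C for C,d in L); print("tri",np.linalg.solve(A,b))
# lever: disc and post
P=wcloud(c); 
for p in((376,295),(372,288),(392,299)): print("pivot px",p,P[p[1],p[0]])
for n,b in(("scene",(404,200,16,22)),("side",(325,178,9,18))):
    s=dict(np.load(n+"0.npz")); Q=cloud(s); x,y,w,h=b; m=s["frame"][y:y+h,x:x+w].max(2)<70; q=Q[y:y+h,x:x+w][m]; q=q[(q[:,2]>.07)&(q[:,2]<.125)]; print(n,"post",len(q),np.median(q,0),q.min(0),q.max(0))
c=env.read_camera("wrist"); cv2.imwrite("pics/w2.png",c["frame"][...,::-1])
E
```

```text
time_s: 3.28
tool_pos: [0.4522, -0.3305, 0.1837]
tool_rot: [179.9, 0.0, 158.7]
force: [1.2, -0.1, -0.6]
grip_width: 0.0825
grasp_force: 0.0
time_s: 3.52
tool_pos: [0.4511, -0.3291, 0.1582]
tool_rot: [179.9, -0.2, 158.6]
force: [0.7, 0.2, 0.4]
grip_width: 0.0645
grasp_force: 0.0
[ -6.13327079  12.01064584  44.8270147  102.39719722  -9.02542393
  69.51828508 109.89394042] to grip, tool units [-0.02910425 -0.09623083  1.73628739] [-0.1718445 -0.1933587 -0.5146715]
scene z=.0965 [0.62837366 0.01448966 0.0965    ]
side z=.0965 [0.61262009 0.00790664 0.0965    ]
w [0.62145566 0.01858118 0.0965    ]
tri [0.6231555  0.01968274 0.09037349]
pivot px (376, 295) [0.65803977 0.10300272 0.07762931]
pivot px (372, 288) [0.6515087  0.10110097 0.072693  ]
pivot px (392, 299) [0.66826904 0.11797366 0.07646043]
scene post 9 [0.70212705 0.14736672 0.0805954 ] [0.69756116 0.14486624 0.07457266] [0.70839701 0.14984143 0.11676111]
side post 74 [0.69662206 0.14633041 0.10055976] [0.69167222 0.14066033 0.07625111] [0.70631479 0.15403925 0.12059921]
```

View pics/w2.png

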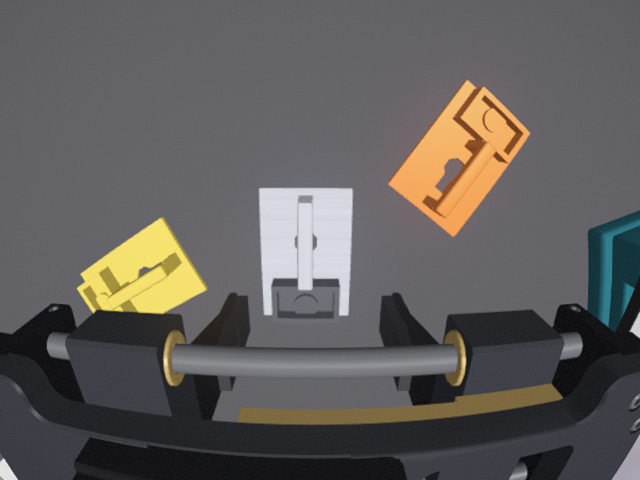

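The wrist view shows the carrier's bar at (305,240), lined up between the fingers, with the orange and yellow carriers clear of them. Descending and gripping.

```bash
python3 -m creep '{"translation":[[-0.03,-0.096,0],[0,0,0.6],[0,0,0.6],[0,0,0.4],[0,0,0.13]],"turn":[[0,0,0.003],[0,0,0],[0,0,0],[0,0,0],[0,0,0]],"grip":[0.6,0.6,0.6,0.6,0.6]}'
python3 -m creep '{"translation":[[0,0,0],[0,0,0],[0,0,0],[0,0,0],[0,0,0]],"turn":[[0,0,0],[0,0,0],[0,0,0],[0,0,0],[0,0,0]],"grip":[0.3,0,0,0,0]}' 45
```

```text
time_s: 4.2
tool_pos: [0.451, -0.3386, 0.0206]
tool_rot: [180.0, -0.1, 158.1]
force: [0.4, -0.7, 0.8]
grip_width: 0.0521
grasp_force: 0.0
time_s: 4.82
tool_pos: [0.4519, -0.3387, 0.0222]
tool_rot: [179.9, 0.0, 158.0]
force: [-0.3, 2.3, 3.2]
grip_width: 0.0112
grasp_force: 45.0
```

```bash
python3 -m creep '{"translation":[[0,0,-0.3],[0,0,-0.6],[0,0,-0.7],[0,0,-0.7],[0,0,-0.2]],"turn":[[0,0,0],[0,0,0],[0,0,0],[0,0,0],[0,0,0]],"grip":[0,0,0,0,0]}'
python3 -m creep '{"translation":[[0,0,0],[0,0,0],[0,0,0],[0,0,0],[0,0,0]],"turn":[[0,0,-0.045],[0,0,-0.046],[0,0.055,0],[0,0.056,0],[0,0,0]],"grip":[0,0,0,0,0]}'
cat > t.py <<'E'
from h import *
import sys
az,sl=np.radians(174.5),np.radians(20)
ex=np.array([np.cos(az)*np.cos(sl),np.sin(az)*np.cos(sl),np.sin(sl)]); n=np.array([-np.cos(az)*np.sin(sl),-np.sin(az)*np.sin(sl),np.cos(sl)]); ey=np.cross(n,ex)
RT=R.from_matrix(np.stack([ex,-ey,-n],1))
def go(target,Rt=None):
    o=env.get_obs(); r=R.from_euler('xyz',o["tool_rot"],degrees=True)
    print("pos",o["tool_pos"],"units",(r.inv().apply(np.array(target)-o["tool_pos"])/.08).round(3),"turn",((r.inv()*(Rt or RT)).as_rotvec(degrees=True)/180).round(4),"F",o["force"].round(1))
E
python3 - <<'E'
from t import *
S=np.array([.6185,.0175,.087]); go(S+.006*ex+(.0193+.05)*n); print(env.get_obs()["qpos"])
E
```

```text
time_s: 5.45
tool_pos: [0.4521, -0.3406, 0.2247]
tool_rot: [-180.0, 0.3, 158.0]
force: [0.6, -0.5, -4.3]
grip_width: 0.0115
grasp_force: 45.0
time_s: 6.08
tool_pos: [0.4534, -0.3365, 0.2143]
tool_rot: [179.9, -20.6, 174.7]
force: [0.6, 0.2, -5.1]
grip_width: 0.0115
grasp_force: 45.0
pos [ 0.45342567 -0.33645498  0.21433492] units [-2.019  4.594  0.053] turn [ 0.0003 -0.0036  0.0012] F [ 0.6  0.2 -5.1]
[ -2.59226033  27.45774973  43.75603004  82.34460948  -6.95243934
  94.55351088 125.83171539]
```

```bash
python3 -m creep '{"translation":[[-0.22,0.4,0],[-0.22,0.4,0],[-0.22,0.4,0],[-0.22,0.4,0],[-0.22,0.4,0]],"turn":[[0,0,0],[0,0,0],[0,0,0],[0,0,0],[0,0,0]],"grip":[0,0,0,0,0]}' >/dev/null
python3 -m creep '{"translation":[[-0.22,0.4,0],[-0.22,0.4,0],[-0.22,0.4,0],[-0.2,0.3,0],[0,0,0]],"turn":[[0,0,0],[0,0,0],[0,0,0],[0,0,0],[0,-0.0036,0]],"grip":[0,0,0,0,0]}'
python3 - <<'E'
from h import *
ims=[]
for n in("scene","side"):
    c=env.read_camera(n); np.savez(n+"1.npz",**c); o=env.get_obs()
    Rm,C=wcam(c); p=Rm@o["tool_pos"]+np.array(c["tvec"]).ravel(); K=c["K"]; u,v=K[0,0]*p[0]/p[2]+K[0,2],K[1,1]*p[1]/p[2]+K[1,2]; print(n,u,v,o["tool_pos"],o["tool_rot"])
    x,y=int(u)-65,int(v)-45; ims.append(cv2.resize(c["frame"][y:y+100,x:x+130,::-1],(400,300),interpolation=cv2.INTER_CUBIC)); print(x,y)
    c=dict(np.load(n+"0.npz")); x,y={"scene":(330,215),"side":(310,195)}[n]; ims.append(cv2.resize(c["frame"][y:y+30,x:x+40,::-1],(400,300),interpolation=cv2.INTER_CUBIC))
cv2.imwrite("pics/crop2.png",np.vstack([np.hstack(ims[:2]),np.hstack(ims[2:])]))
E
```

```text
time_s: 7.32
tool_pos: [0.6257, -0.0723, 0.1669]
tool_rot: [179.9, -19.3, 174.6]
force: [-0.5, 0.5, -4.6]
grip_width: 0.0119
grasp_force: 45.0
scene 333.20688768001617 224.0004587160785 [ 0.62474364 -0.07478099  0.16793218] [179.96993998 -19.26799738 174.43814393]
268 179
side 354.32644428765093 197.120890178507 [ 0.62433249 -0.07629182  0.16850552] [-179.97023584  -19.28346814  174.30447007]
289 152
```

View pics/crop2.png

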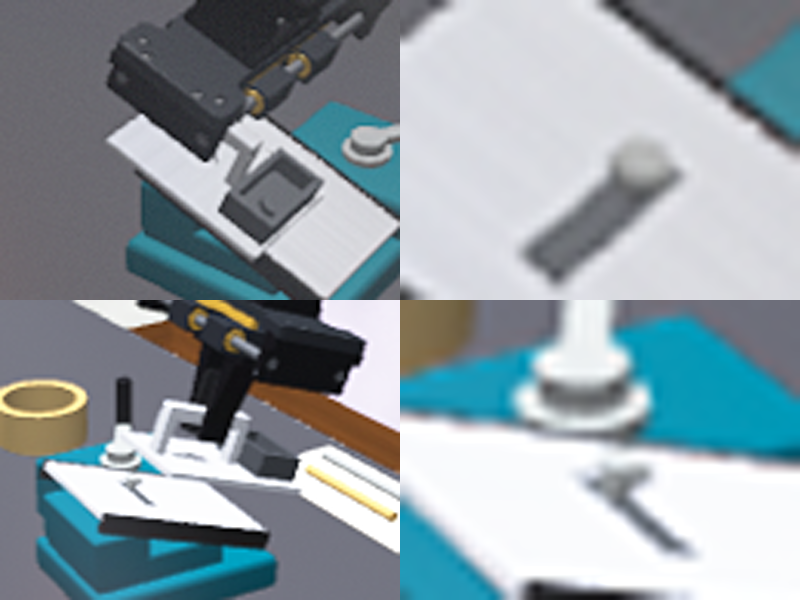

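The crop shows the stud head at scene (353.5,230.3) and side (331.5,211.7). The carrier is held level with the bed, with the bar gripped near mid-span. Re-triangulating the stud and measuring the held carrier next.

Run:
```python
from t import *
L=[];nm=[]
for nme,u,v in(("scene",353.5,230.3),("side",331.5,211.7)):
    c=dict(np.load(nme+"0.npz")); Rm,C=wcam(c); K=c["K"]; d=Rm.T@np.array([(u-K[0,2])/K[0,0],(v-K[1,2])/K[1,1],1]); L.append((C,d/np.linalg.norm(d)))
c=dict(np.load("w1.npz")); Rm,C=wcam(c); L.append((C,ray(c,283.9,293.8)@Rm))
for C,d in L: print("at z=.0945",C+d*(.0945-C[2])/d[2])
A=sum(np.eye(3)-np.outer(d,d) for C,d in L); b=sum((np.eye(3)-np.outer(d,d))@C for C,d in L); X=np.linalg.solve(A,b); print("tri head mid",X,"face",X-.009*n)
o=env.get_obs(); print(o["tool_pos"],o["tool_rot"]); T=o["tool_pos"]; r=R.from_euler('xyz',o["tool_rot"],degrees=True)
# held carrier plate, in tool frame: expect underside z=+.0193, x -.078..+.042
for nme in("scene","side"):
    c=dict(np.load(nme+"1.npz")); P=cloud(c).reshape(-1,3); F=c["frame"].reshape(-1,3); q=r.inv().apply(P-T)
    m=(abs(q[:,0])<.1)&(abs(q[:,1])<.06)&(q[:,2]>.005)&(q[:,2]<.022)&(F.min(1)>110); Q=q[m].astype(np.float32)*1000
    print(nme,len(Q),cv2.minAreaRect(Q[:,:2]),np.percentile(Q,[1,50,99],0).round(1).tolist())
    m=(abs(q[:,0])<.1)&(abs(q[:,1])<.012)&(q[:,2]>-.03)&(q[:,2]<-.02)&(F.min(1)>110); Q=q[m]*1000; print("bar",len(Q), Q.mean(0) if len(Q) else "")
    m=(q[:,0]<-.035)&(q[:,0]>-.1)&(abs(q[:,1])<.05)&(q[:,2]>-.01)&(q[:,2]<.005)&(F.max(1)<110)&(F.max(1)>40); Q=q[m]*1000; print("mould",len(Q), np.percentile(Q,[2,50,98],0).round(1).tolist())
```

```text
at z=.0945 [0.62386294 0.01958688 0.0945    ]
at z=.0945 [0.62085751 0.01384793 0.0945    ]
at z=.0945 [0.62203671 0.01811461 0.0945    ]
tri head mid [0.62325532 0.01837466 0.09326369] face [0.62019131 0.01866969 0.08480645]
[ 0.62433249 -0.07629182  0.16850552] [-179.97023584  -19.28346814  174.30447007]Traceback (most recent call last):
  File "<stdin>", line 13, in <module>
cv2.error: OpenCV(4.12.0) /io/opencv/modules/imgproc/src/convhull.cpp:143: error: (-215:Assertion failed) total >= 0 && (depth == CV_32F || depth == CV_32S) in function 'convexHull'
```

Run:
```python
from t import *
o=env.get_obs(); T=o["tool_pos"]; r=R.from_euler('xyz',o["tool_rot"],degrees=True)
for nme in("scene","side"):
    c=dict(np.load(nme+"1.npz")); P=cloud(c).reshape(-1,3); F=c["frame"].reshape(-1,3); q=r.inv().apply(P-T)
    m=(abs(q[:,0])<.1)&(abs(q[:,1])<.06)&(q[:,2]>.005)&(q[:,2]<.022)&(F.min(1)>110); Q=np.ascontiguousarray(q[m].astype(np.float32)*1000)
    print(nme,len(Q),cv2.minAreaRect(Q[:,:2].copy()),np.percentile(Q,[1,50,99],0).round(1).tolist())
    pl=Q[(Q[:,2]>8)]; A=np.c_[pl[:,:2],np.ones(len(pl))]; print("plane fit dz/dx,dz/dy,z0",np.linalg.lstsq(A,pl[:,2],rcond=None)[0])
    m=(abs(q[:,0])<.1)&(abs(q[:,1])<.012)&(q[:,2]>-.03)&(q[:,2]<-.018)&(F.min(1)>110); Q=q[m]*1000; print("bar",len(Q), np.percentile(Q,[2,50,98],0).round(1).tolist() if len(Q) else "")
    m=(q[:,0]<-.035)&(q[:,0]>-.1)&(abs(q[:,1])<.05)&(q[:,2]>-.01)&(q[:,2]<.005)&(F.max(1)<110)&(F.max(1)>40); Q=q[m]*1000; print("mould",len(Q), np.percentile(Q,[2,50,98],0).round(1).tolist() if len(Q) else "")
```

```text
scene 941 ((-17.459239959716797, 4.221046447753906), (82.45132446289062, 120.74217987060547), 88.99748229980469) [[-77.4, -36.0, 6.2], [-17.6, -16.9, 16.9], [41.2, 41.6, 21.4]]
plane fit dz/dx,dz/dy,z0 [ 5.48486339e-03 -3.15649571e-02  1.65172965e+01]
bar 58 [[-35.3, -1.2, -23.6], [-25.0, 3.5, -21.2], [-15.1, 9.6, -18.6]]
mould 144 [[-75.8, -25.8, -4.3], [-57.9, -0.5, 0.5], [-41.1, 32.1, 4.5]]
side 514 ((-15.853450775146484, -0.04775238037109375), (85.75743103027344, 120.96776580810547), 89.36778259277344) [[-74.4, -41.6, 6.1], [-3.0, -11.7, 17.7], [44.1, 39.1, 21.8]]
plane fit dz/dx,dz/dy,z0 [ 5.69966752e-03 -1.64634724e-02  1.75236861e+01]
bar 48 [[-33.3, -6.5, -22.0], [16.7, -3.4, -20.7], [37.1, 7.4, -18.1]]
mould 107 [[-72.0, -31.1, -2.5], [-58.5, -14.5, 1.1], [-37.3, 27.0, 4.7]]
```

```bash
python3 -c "
from t import *
B=np.array([.618,.0150,.0961]); go(B+.05*n)"
```

```text
pos [ 0.62433249 -0.07629182  0.16850552] units [-0.125  1.129  0.292] turn [ 0.0002  0.004  -0.001 ] F [-0.5 -0.3 -3. ]
```

```bash
python3 -m creep '{"translation":[[-0.06,0.5,0.1],[-0.06,0.5,0.1],[0,0.129,0.09],[0,0,0],[0,0,0]],"turn":[[0,0.004,-0.001],[0,0,0],[0,0,0],[0,0,0],[0,0,0]],"grip":[0,0,0,0,0]}'
python3 -c "
from t import *
B=np.array([.618,.0150,.0961]); go(B+.026*n)"
```

```text
time_s: 8.05
tool_pos: [0.635, 0.0116, 0.144]
tool_rot: [-180.0, -20.0, 174.3]
force: [-1.1, 0.0, -3.0]
grip_width: 0.0115
grasp_force: 45.0
pos [0.6349723  0.01158174 0.14399743] units [-0.002  0.022  0.311] turn [ 0.      0.0001 -0.0008] F [-1.1  0.  -3. ]
```

```bash
python3 -m creep '{"translation":[[0,0.02,0.15],[0,0,0.13],[0,0,0],[0,0,0.03],[0,0,0]],"turn":[[0,0,0],[0,0,0],[0,0,0],[0,0,0],[0,0,0]],"grip":[0,0,0,0,0]}'
python3 -m creep '{"translation":[[0,0,0.03],[0,0,0.03],[0,0,0]],"turn":[[0,0,0],[0,0,0],[0,0,0]],"grip":[0,0,0]}'
python3 -c "
from t import *
B=np.array([.618,.0150,.0961]); go(B+.0115*n)"
```

```text
time_s: 8.68
tool_pos: [0.627, 0.017, 0.1199]
tool_rot: [179.9, -20.0, 174.6]
force: [0.1, 0.2, -4.8]
grip_width: 0.0115
grasp_force: 45.0
time_s: 9.05
tool_pos: [0.6259, 0.0172, 0.1152]
tool_rot: [179.9, -20.0, 174.6]
force: [2.2, -0.3, -4.3]
grip_width: 0.0116
grasp_force: 45.0
pos [0.62587062 0.01715089 0.11521238] units [ 0.008 -0.036  0.113] turn [0.0002 0.0003 0.0004] F [ 2.2 -0.3 -4.3]
```

```bash
python3 -m creep '{"translation":[[0,0,-0.05],[0.005,-0.03,0],[0,0,0],[0,0,0.04],[0,0,0]],"turn":[[0,0,0],[0,0,0],[0,0,0],[0,0,0],[0,0,0]],"grip":[0,0,0,0,0]}'
python3 -m creep '{"translation":[[0,0,0.03],[0,0,0.03],[0,0,0]],"turn":[[0,0,0],[0,0,0],[0,0,0]],"grip":[0,0,0]}'
python3 -c "
from t import *
B=np.array([.618,.0150,.0961]); go(B+.0115*n)"
```

```text
time_s: 9.68
tool_pos: [0.6255, 0.0143, 0.1183]
tool_rot: [179.9, -19.9, 174.6]
force: [0.9, -1.1, 4.3]
grip_width: 0.0115
grasp_force: 45.0
time_s: 10.05
tool_pos: [0.6254, 0.0141, 0.1175]
tool_rot: [179.9, -19.7, 174.6]
force: [2.7, -0.2, 18.4]
grip_width: 0.0116
grasp_force: 45.0
pos [0.62537415 0.01414843 0.11745947] units [-0.003  0.002  0.139] turn [0.0005 0.0017 0.0005] F [ 2.7 -0.2 18.4]
```

Contact came exactly at head-top height here, while y=0.0172 went lower without force. So the stud is further towards +y.

```bash
python3 -m creep '{"translation":[[0,0,-0.1],[0,0.045,0],[0,0,0],[0,0,0.06],[0,0,0]],"turn":[[0,0,0],[0,0,0],[0,0,0],[0,0,0],[0,0,0]],"grip":[0,0,0,0,0]}'
python3 -m creep '{"translation":[[0,0,0.04],[0,0,0.03],[0,0,0]],"turn":[[0,0,0],[0,0,0],[0,0,0]],"grip":[0,0,0]}'
python3 -c "
from t import *
B=np.array([.618,.0150,.0961]); go(B+.0115*n)"
```

```text
time_s: 10.68
tool_pos: [0.6252, 0.0185, 0.1136]
tool_rot: [179.9, -20.0, 174.6]
force: [4.0, -0.3, -5.5]
grip_width: 0.0113
grasp_force: 45.0
time_s: 11.05
tool_pos: [0.6214, 0.0187, 0.1091]
tool_rot: [179.9, -20.2, 174.6]
force: [0.5, -0.6, -2.5]
grip_width: 0.0117
grasp_force: 45.0
pos [0.62140675 0.01869287 0.10913919] units [-0.02  -0.05   0.022] turn [ 0.0002 -0.0013  0.0003] F [ 0.5 -0.6 -2.5]
```

The eye is over the head. Pressing until the plate is flat.

```bash
python3 -m creep '{"translation":[[0,0,0.02],[0,0,0.02],[0,0,0]],"turn":[[0,0,0],[0,0,0],[0,0,0]],"grip":[0,0,0]}'
python3 -m creep '{"translation":[[0,0,0.02],[0,0,0.02],[0,0,0]],"turn":[[0,0,0],[0,0,0],[0,0,0]],"grip":[0,0,0]}'
python3 -c "
from t import *
B=np.array([.618,.0150,.0961]); go(B+.0115*n)"
```

```text
time_s: 11.42
tool_pos: [0.6214, 0.0187, 0.1087]
tool_rot: [179.9, -20.1, 174.6]
force: [-1.8, -0.2, 7.8]
grip_width: 0.0117
grasp_force: 45.0
time_s: 11.8
tool_pos: [0.6214, 0.0187, 0.1086]
tool_rot: [179.8, -19.9, 174.6]
force: [-1.2, 0.2, 18.1]
grip_width: 0.0117
grasp_force: 45.0
pos [0.62142549 0.01870269 0.10864753] units [-0.018 -0.05   0.017] turn [0.0007 0.0005 0.0006] F [-1.2  0.2 18.1]
```

```bash
python3 -m creep '{"translation":[[0,0,-0.03],[-0.04,0,0],[-0.04,0,0],[0,0,0]],"turn":[[0,0,0],[0,0,0],[0,0,0],[0,0,0]],"grip":[0,0,0,0]}'
python3 -m creep '{"translation":[[-0.04,0,0],[-0.04,0,0],[0,0,0]],"turn":[[0,0,0],[0,0,0],[0,0,0]],"grip":[0,0,0]}'
python3 -c "
from t import *
print(env.get_obs()['wrist_torque'])
B=np.array([.618,.0150,.0961]); go(B+.0115*n)"
```

```text
time_s: 12.3
tool_pos: [0.627, 0.0182, 0.1066]
tool_rot: [179.9, -20.1, 174.6]
force: [-3.1, -0.3, 10.2]
grip_width: 0.0116
grasp_force: 45.0
time_s: 12.68
tool_pos: [0.6331, 0.0176, 0.1044]
tool_rot: [179.9, -20.1, 174.6]
force: [-3.0, 0.1, 11.0]
grip_width: 0.0113
grasp_force: 45.0
[ 0.07729065  0.91697162 -0.01506347]
pos [0.63309575 0.0176394  0.10444427] units [ 0.138 -0.051  0.018] turn [ 0.0005 -0.0005  0.0005] F [-3.   0.1 11. ]
```

```bash
python3 -m creep '{"translation":[[-0.04,0,0],[-0.04,0,0],[-0.02,0,0],[0,0,0]],"turn":[[0,0,0],[0,0,0],[0,0,0],[0,0,0]],"grip":[0,0,0,0]}'
python3 -m creep '{"translation":[[-0.02,0,0],[-0.02,0,0],[0,0,0]],"turn":[[0,0,0],[0,0,0],[0,0,0]],"grip":[0,0,0]}'
```

```text
time_s: 13.18
tool_pos: [0.6404, 0.017, 0.1018]
tool_rot: [179.9, -20.1, 174.6]
force: [-2.4, 0.1, 11.1]
grip_width: 0.0116
grasp_force: 45.0
time_s: 13.55
tool_pos: [0.6434, 0.0167, 0.1007]
tool_rot: [179.9, -20.1, 174.6]
force: [-2.3, 0.6, 11.2]
grip_width: 0.0116
grasp_force: 45.0
```

```bash
python3 -m creep '{"translation":[[-0.015,0,0],[-0.015,0,0],[0,0,0]],"turn":[[0,0,0],[0,0,0],[0,0,0]],"grip":[0,0,0]}'
python3 - <<'E'
from h import *
ims=[]
for n,(x,y) in(("scene",(310,180)),("side",(290,165))):
    c=env.read_camera(n); np.savez(n+"2.npz",**c); ims.append(cv2.resize(c["frame"][y:y+100,x:x+66,::-1],(400,600),interpolation=cv2.INTER_CUBIC))
cv2.imwrite("pics/crop3.png",np.hstack(ims))
E
```

```text
time_s: 13.92
tool_pos: [0.645, 0.0165, 0.1001]
tool_rot: [179.9, -20.2, 174.6]
force: [-4.0, 0.1, 12.5]
grip_width: 0.0116
grasp_force: 45.0
```

View pics/crop3.png

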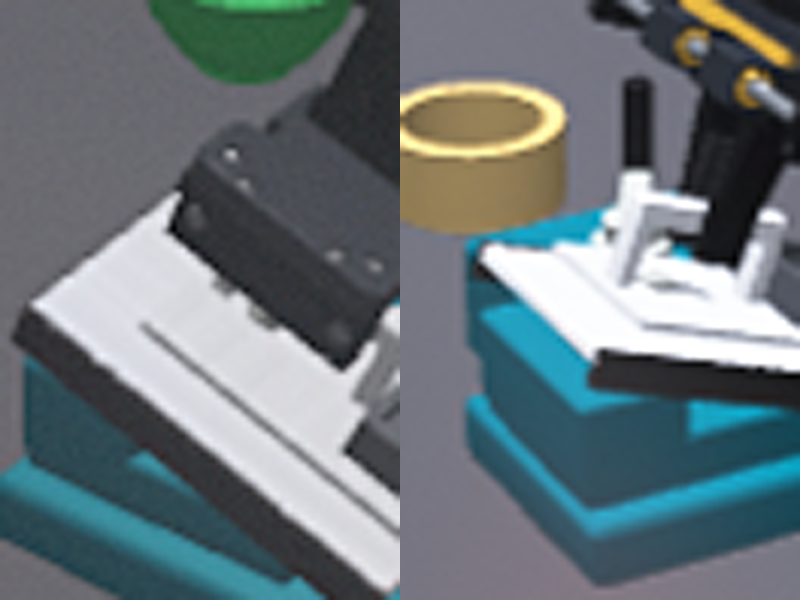

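The crop shows the plate apparently flat on the bed, well down the slope. I'll check its height and position from the depth data.

Run:
```python
from t import *
S=np.array([.6202,.018,.085])
for nme,b in(("scene",(300,190,110,105)),("side",(295,190,100,55))):
    r={}
    for k in "02":
        c=dict(np.load(nme+k+".npz")); x,y,w,h=b; P=cloud(c)[y:y+h,x:x+w].reshape(-1,3)-S; F=c["frame"][y:y+h,x:x+w].reshape(-1,3).astype(int)
        q=np.stack([P@ex,P@ey,P@n],1)*1000; m=(F.min(1)>100)&(F.max(1)-F.min(1)<45)&(abs(q[:,2])<18)&(q[:,0]<70)&(q[:,0]>-110)&(q[:,1]<75)&(q[:,1]>-42); r[k]=q[m]
    q=r["0"]; m=abs(q[:,2])<6; A=np.c_[q[m,:2],np.ones(m.sum())]; co=np.linalg.lstsq(A,q[m,2],rcond=None)[0]; print(nme,"bed fit",co,"x range",np.percentile(q[m,0],[.5,99.5]),"y",np.percentile(q[m,1],[.5,99.5]))
    q=r["2"]; hgt=q[:,2]-np.c_[q[:,:2],np.ones(len(q))]@co
    print(np.histogram(hgt,bins=np.arange(-4,16,1)))
    m=(hgt>3)&(hgt<14); p=q[m]; print("plate",m.sum(),np.percentile(p,[1,50,99],0).round(1).tolist()); hh=hgt[m]; print("fit",np.linalg.lstsq(np.c_[p[:,:2],np.ones(len(p))],hh,rcond=None)[0])
```

```text
scene bed fit [-5.94967813e-04  4.93209904e-03  1.99359241e+00] x range [-102.22903222   56.12706698] y [-41.19132511  63.58526234]
(array([ 14,  52, 185, 298, 295, 172,  87, 133, 185, 181,  74,  26,  21,
        19,  27,  12,   8,   8,  21]), array([-4, -3, -2, -1,  0,  1,  2,  3,  4,  5,  6,  7,  8,  9, 10, 11, 12,
       13, 14, 15]))
plate 694 [[-94.5, -34.6, 5.2], [-35.1, 19.0, 7.2], [24.7, 40.1, 15.3]]
fit [-0.01487693 -0.03962124  5.84128635]
side bed fit [-0.00607732  0.00368447  0.38612676] x range [-99.69928407  59.09767448] y [-41.03405213  64.72924919]
(array([  6,   9,  15, 112, 204,  60,  29,  33,  93, 148,  34,   8,  10,
         5,   5,   7,   7,   5,   2]), array([-4, -3, -2, -1,  0,  1,  2,  3,  4,  5,  6,  7,  8,  9, 10, 11, 12,
       13, 14, 15]))
plate 355 [[-91.5, -38.0, 3.7], [-20.6, 11.7, 5.8], [26.3, 41.7, 13.7]]
fit [ 5.92992419e-03 -9.71819006e-03  5.96364021e+00]
```

The plate sits 5 mm above the bed face, so it is flat and engaged. Its upper edge is ≈32 mm from the bed's top edge, which matches full lock. A firmer push will confirm the stop.

```bash
python3 -m creep '{"translation":[[-0.02,0,-0.01],[-0.02,0,0],[-0.02,0,0],[0,0,0]],"turn":[[0,0,0],[0,0,0],[0,0,0],[0,0,0]],"grip":[0,0,0,0]}'
python3 -m creep '{"translation":[[-0.03,0,0],[-0.03,0,0],[0,0,0]],"turn":[[0,0,0],[0,0,0],[0,0,0]],"grip":[0,0,0]}'
```

```text
time_s: 14.52
tool_pos: [0.6454, 0.0165, 0.1]
tool_rot: [179.9, -20.8, 174.6]
force: [-14.5, 1.8, 18.1]
grip_width: 0.0115
grasp_force: 45.0
time_s: 14.9
tool_pos: [0.6457, 0.0165, 0.0999]
tool_rot: [179.8, -21.4, 174.6]
force: [-27.2, 2.4, 25.7]
grip_width: 0.0116
grasp_force: 45.0
```

It is at the hard stop: 27 N and no further travel. Relaxing, releasing and retracting along the tool axis.

```bash
python3 -m creep '{"translation":[[0.06,0,-0.02],[0.05,0,-0.02],[0,0,0],[0,0,0]],"turn":[[0,0,0],[0,0,0],[0,0,0],[0,0,0]],"grip":[0,0,0,0]}'
python3 -m creep '{"translation":[[0,0,0],[0,0,0],[0,0,0],[0,0,-0.1],[0,0,-0.4]],"turn":[[0,0,0],[0,0,0],[0,0,0],[0,0,0],[0,0,0]],"grip":[0.45,0.45,0.45,0.45,0.45]}'
python3 -m creep '{"translation":[[0,0,-0.5],[0,0,-0.5],[0,0,0]],"turn":[[0,0,0],[0,0,0],[0,0,0]],"grip":[0.45,0.2,0]}'
python3 - <<'E'
from t import *
S=np.array([.6202,.018,.085])
for nme in("scene","side"):
    c=env.read_camera(nme); np.savez(nme+"3.npz",**c); P=cloud(c); F=c["frame"].astype(int)
    m=(F[...,0]-F[...,2]>35)&(F[...,0]-F[...,1]>10)&(F[...,0]<235)&(P[...,0]>.6)&(P[...,1]>.1)&(P[...,1]<.4)&(P[...,2]<.06)&(P[...,2]>.03); print(nme,"tape",m.sum(),np.percentile(P[m],[1,50,99],0).round(3).tolist())
    m=(F.max(2)<70)&(P[...,2]>.078)&(P[...,2]<.122)&(P[...,1]>.12)&(P[...,1]<.18)&(P[...,0]>.6)&(P[...,0]<.75); print("post",m.sum(),np.percentile(P[m],[5,50,95],0).round(4).tolist())
    q=P-S; q=np.stack([q@ex,q@ey,q@n],-1)*1000; m=(q[...,2]>40)&(q[...,2]<47)&(abs(q[...,1])<30)&(abs(q[...,0])<70)&(F.min(2)>110); print("bar top",m.sum(),np.percentile(q[m],[2,50,98],0).round(1).tolist())
c=env.read_camera("wrist"); np.savez("w3.npz",**c); cv2.imwrite("pics/w3.png",c["frame"][...,::-1]); o=env.get_obs(); print(o["tool_pos"],o["tool_rot"],o["qpos"])
E
```

```text
time_s: 15.4
tool_pos: [0.6457, 0.0165, 0.1006]
tool_rot: [179.9, -20.4, 174.6]
force: [-7.0, 0.5, 2.2]
grip_width: 0.0117
grasp_force: 45.0
time_s: 16.02
tool_pos: [0.661, 0.0153, 0.137]
tool_rot: [179.9, -20.2, 174.6]
force: [0.4, 0.5, -0.3]
grip_width: 0.0383
grasp_force: 0.0
time_s: 16.4
tool_pos: [0.6914, 0.0114, 0.2167]
tool_rot: [180.0, -19.6, 174.6]
force: [-0.1, -0.8, -0.4]
grip_width: 0.0266
grasp_force: 0.0
scene tape 342 [[0.655, 0.261, 0.031], [0.703, 0.325, 0.045], [0.746, 0.355, 0.049]]
post 51 [[0.6975, 0.1448, 0.0804], [0.7038, 0.1477, 0.0984], [0.7081, 0.1499, 0.1183]]
bar top 168 [[-50.9, -6.5, 40.2], [-17.1, 1.6, 44.9], [17.0, 5.6, 46.8]]
side tape 236 [[0.651, 0.256, 0.03], [0.695, 0.299, 0.038], [0.738, 0.348, 0.046]]
post 73 [[0.6936, 0.1425, 0.0809], [0.6976, 0.1462, 0.1004], [0.7042, 0.1533, 0.1192]]
bar top 72 [[-48.4, -4.9, 40.2], [-12.2, 4.4, 43.5], [18.9, 9.1, 45.6]]
[0.68879944 0.01220566 0.2121017 ] [179.92946354 -20.11448591 174.56473557] [-18.75860515  43.59926403  34.02978435  55.84797636 -21.5882226
 106.27388872  93.57686249]
```

View pics/w3.png

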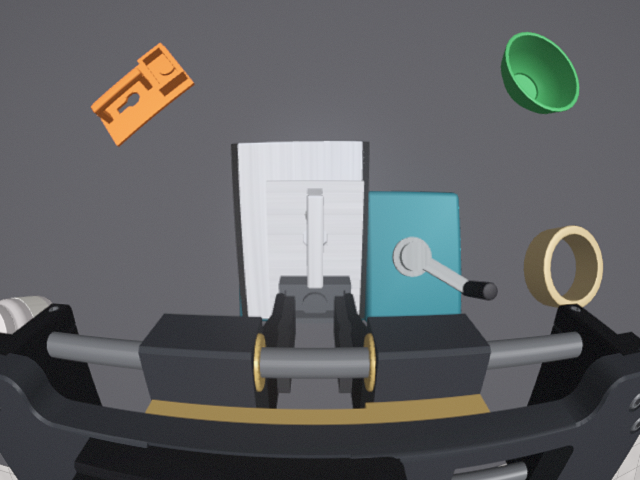

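The wrist view shows the carrier seated: bar at (315,240), keyhole locked under it. The lever post is at (483,291), with free counter between it and the tape at (563,267). Going vertical with the fingers shut, to the far side of the post.

```bash
python3 -m creep '{"translation":[[0,0,0],[0,0,0],[0,0,0],[0,0,0]],"turn":[[0,-0.055,0],[0,-0.056,0],[0,0,0],[0,0,0]],"grip":[0,0,0,0]}'
python3 -c "
from t import *
V=R.from_euler('xyz',[180,0,174.5],degrees=True)
go([.742,.157,.2],V)"
```

```text
time_s: 17.05
tool_pos: [0.6892, 0.0133, 0.2131]
tool_rot: [179.9, -0.1, 174.6]
force: [0.3, 0.2, 0.4]
grip_width: 0.0005
grasp_force: 0.0
pos [0.68919295 0.01327157 0.21306137] units [-0.489  1.85   0.166] turn [ 0.0006 -0.0007  0.0007] F [0.3 0.2 0.4]
```

```bash
python3 -m creep '{"translation":[[-0.13,0.47,0.04],[-0.13,0.47,0.04],[-0.13,0.47,0.04],[-0.1,0.44,0.04],[0,0,0]],"turn":[[0,0,0],[0,0,0],[0,0,0],[0,0,0],[0,0,0]],"grip":[0,0,0,0,0]}'
python3 -m creep '{"translation":[[0,0,0.4],[0,0,0.4],[0,0,0.3],[0,0,0.28],[0,0,0]],"turn":[[0,0,0],[0,0,0],[0,0,0],[0,0,0],[0,0,0]],"grip":[0,0,0,0,0]}'
```

```text
time_s: 17.68
tool_pos: [0.7434, 0.1616, 0.198]
tool_rot: [179.9, -0.2, 175.0]
force: [0.3, -0.1, -0.1]
grip_width: 0.0004
grasp_force: 0.0
time_s: 18.3
tool_pos: [0.7413, 0.1551, 0.0872]
tool_rot: [-180.0, -0.3, 174.5]
force: [-0.6, -0.5, 0.3]
grip_width: 0.0002
grasp_force: 0.0
```

```bash
python3 -m creep '{"translation":[[0.12,0,0],[0.12,0,0],[0.12,0,0],[0.12,0,0],[0.12,0,0]],"turn":[[0,0,0],[0,0,0],[0,0,0],[0,0,0],[0,0,0]],"grip":[0,0,0,0,0]}'
python3 -m creep '{"translation":[[0.1,0,0],[0.1,0,0],[0.08,0,0],[0.06,0,0],[0,0,0]],"turn":[[0,0,0],[0,0,0],[0,0,0],[0,0,0],[0,0,0]],"grip":[0,0,0,0,0]}'
python3 - <<'E'
from h import *
c=env.read_camera("side"); P=cloud(c); F=c["frame"].astype(int)
m=(F.max(2)<70)&(P[...,2]>.082)&(P[...,2]<.118)&(P[...,1]>.12)&(P[...,1]<.19)&(P[...,0]>.6)&(P[...,0]<.75); print("dark",m.sum(),np.percentile(P[m],[5,50,95],0).round(4).tolist())
cv2.imwrite("pics/lev.png",cv2.resize(c["frame"][150:230,290:397,::-1],(800,600),interpolation=cv2.INTER_CUBIC))
E
```

```text
time_s: 18.92
tool_pos: [0.6941, 0.1609, 0.0906]
tool_rot: [179.9, 0.0, 174.6]
force: [3.1, 1.6, 0.3]
grip_width: 0.0005
grasp_force: 1.3
time_s: 19.55
tool_pos: [0.6673, 0.1616, 0.09]
tool_rot: [-180.0, -0.0, 174.5]
force: [3.9, -2.5, 0.3]
grip_width: 0.0002
grasp_force: 2.0
dark 123 [[0.6434, 0.1491, 0.0869], [0.6557, 0.1528, 0.1032], [0.6734, 0.1594, 0.1166]]
```

View pics/lev.png

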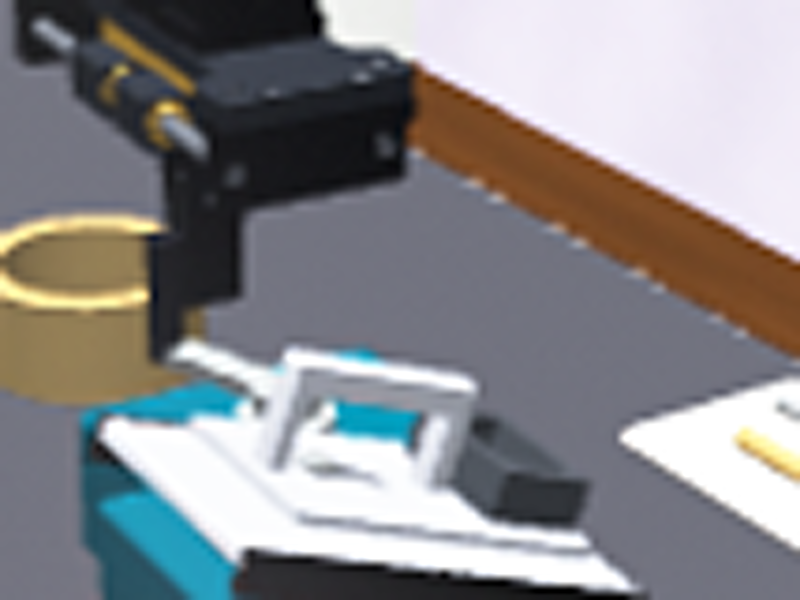

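The lever arm is now swinging towards the robot (post at about (165,310) in the crop). Continuing until the stop is felt.

```bash
python3 -m creep '{"translation":[[0.04,0,0],[0.04,0,0],[0.04,0,0],[0,0,0]],"turn":[[0,0,0],[0,0,0],[0,0,0],[0,0,0]],"grip":[0,0,0,0]}'
python3 -m creep '{"translation":[[0.03,0,0],[0.03,0,0],[0,0,0]],"turn":[[0,0,0],[0,0,0],[0,0,0]],"grip":[0,0,0]}'
```

```text
time_s: 20.1
tool_pos: [0.6607, 0.1601, 0.0903]
tool_rot: [-179.9, 0.3, 174.4]
force: [9.4, -5.9, -2.8]
grip_width: 0.0008
grasp_force: 5.6
time_s: 20.48
tool_pos: [0.66, 0.1598, 0.0906]
tool_rot: [-179.9, 0.8, 174.4]
force: [20.7, -5.3, -9.7]
grip_width: 0.0007
grasp_force: 10.3
```

Stop reached at the predicted place. Backing off to let the lever spring back, then rising clear.

```bash
python3 -m creep '{"translation":[[-0.2,0,0],[-0.25,0,0],[-0.25,0,0],[-0.25,0,0],[-0.25,0,0]],"turn":[[0,0,0],[0,0,0],[0,0,0],[0,0,0],[0,0,0]],"grip":[0,0,0,0,0]}'
python3 -m creep '{"translation":[[0,0,0],[0,0,-0.4],[0,0,-0.6],[0,0,-0.5],[0,0,0]],"turn":[[0,0,0],[0,0,0],[0,0,0],[0,0,0],[0,0,0]],"grip":[0,0,0,0,0]}'
python3 - <<'E'
from t import *
S=np.array([.6202,.018,.085])
for nme in("scene","side"):
    c=env.read_camera(nme); P=cloud(c); F=c["frame"].astype(int)
    m=(F.max(2)<70)&(P[...,2]>.078)&(P[...,2]<.122)&(P[...,1]>.12)&(P[...,1]<.18)&(P[...,0]>.6)&(P[...,0]<.75); print("post",m.sum(),np.percentile(P[m],[5,50,95],0).round(4).tolist())
    q=P-S; q=np.stack([q@ex,q@ey,q@n],-1)*1000; m=(q[...,2]>40)&(q[...,2]<47)&(abs(q[...,1])<30)&(abs(q[...,0])<70)&(F.min(2)>110); print("bar top",m.sum(),np.percentile(q[m],[2,50,98],0).round(1).tolist())
E
```

```text
time_s: 21.1
tool_pos: [0.7474, 0.1562, 0.0885]
tool_rot: [179.9, -0.3, 174.6]
force: [-0.1, 0.3, 0.1]
grip_width: 0.0002
grasp_force: 0.0
time_s: 21.72
tool_pos: [0.7492, 0.1559, 0.2143]
tool_rot: [179.8, 0.2, 174.6]
force: [-0.2, -0.6, -0.2]
grip_width: 0.0003
grasp_force: 0.0
post 27 [[0.6972, 0.1456, 0.0798], [0.7013, 0.1475, 0.0929], [0.7078, 0.15, 0.1167]]
bar top 149 [[-50.8, -7.6, 40.3], [-16.5, 1.8, 44.9], [17.3, 5.7, 46.9]]
post 74 [[0.6933, 0.1426, 0.08], [0.6981, 0.1462, 0.1008], [0.7034, 0.1533, 0.1187]]
bar top 75 [[-49.0, -4.2, 40.2], [-12.3, 4.8, 43.5], [19.9, 8.5, 45.3]]
```

The lever is back at rest, the carrier hasn't moved, and the robot is clear. Handing in.

```bash
python3 -c "
from cell import env
print(env.sign_off())"
```

```text
the job is handed in; nothing more can be done
None
```

The carrier is locked on the stud, flat and hard against its stop. The lever was swung to its stop and sprang back to rest. The bowl, tape roll and jar were not touched, and the job was handed in at about 22 s.

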